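# Click the blue filter cube into the microscope's filter bay

## Task

Take the blue filter cube from the mat, stand it on the open loading shelf of the filter bay in line with the lane, and then push it along the lane, past the two sprung balls, until it clicks fully home under the bridge. Leave it upright there, let go, and do not disturb the other cubes, the objectives or the cleaner bottle.

Things in the scene. Friction and masses are not known exactly. Their poses are not given: they have to be found in the camera images.
- cube_blue_mid (a point): Blue filter cube: black block 44 (its x) x 40 (its y) x 50 (z) mm, about 120 g, blue top, round blue window on both x faces. Upright groove 10 mm wide, 3 mm deep, full height, mid-way on both y faces, for the bay's balls. Ends alike: either x face may lead. Starts upright on the mat, in any of its three places. Point at its centre, 25 mm up; axes along the block.
- bay_home (a point): Centre of a cube seated in the bay: where the blue cube's centre must end, 37 mm above the table. Its x axis is the level push direction into the lane, y to the left of that, z up. The end stop's face is at x = +22.5 mm, 0.5 mm beyond the seated cube; the seated cube's rear face is at x = -22 mm, about level with the lane mouth.
- bay_shelf (a point): Centre of a cube standing on the open loading shelf, 66 mm before bay_home against the push direction; same height and axes. No walls beside it; the shelf's floor is the base plate, 12 mm above the table.
- bay: Filter bay, fixed, on the left or right. Grey base plate 130 (x) x 90 x 12 mm; origin at centre of its underside, x = push direction, home at x = +30 mm. Black lane walls 42 mm apart (1 mm play each side of the cube), 18 mm high, from x = +5 mm to the stop; mouth flared out to x = -14 mm. Brass spring housings outside both walls reach y = +-43 mm.
- bay_bridge (a point): Middle of the underside of the black bridge over the lane's far end, 53 mm above the lane floor (3 mm over the cube); it covers x = +14 to +30 mm from bay_home, its top is 6 mm higher, its posts stand on the walls from x = +18 mm. It keeps the cube from being lowered straight in.
- ball_left (a joint): Sprung ball beside bay_home at +y, 10 mm above the floor. 0 = fully out (m); about 0.002 while it rides on the cube's side; near 0 again once clicked into the groove. The balls meet the cube 27 mm short of home, together take about 10 N of push to pass, and pull the cube home over the last 4 mm.
- ball_right (a joint): The same for the ball in the wall at -y.
- mat: Fixed light-grey plastic mat 260 (x) x 100 (y) x 6 mm on which the three cubes stand in a row along its x, about 85 mm apart. Origin at the centre of its underside.
- cube_green_mid (a point): Filter cube exactly like the blue one but with green windows and top; stands on the mat, to be left alone. Point at its centre.
- cube_orange_mid (a point): Filter cube exactly like the blue one but with orange windows and top; stands on the mat, to be left alone. Point at its centre.
- objective_a_mid (a point): Standing microscope objective, black with a yellow band, 32 mm diameter, 50 mm tall, loose, between mat and bay. Point at its centre.
- objective_b_mid (a point): Standing microscope objective, black with a red band, 32 mm diameter, 50 mm tall, loose, farther out. Point at its centre.
- cleaner_mid (a point): White lens-cleaner bottle with blue cap, 48 mm diameter, 110 mm tall, loose, standing at the right. Point at its centre.
Not all that is in view belongs to the job. Of the things that look like the bay, take the one that is farthest to the robot's left at the start.

How it is judged:
By the outcome, as a careful person would: the job done as asked, in the order asked, and still so for the second after the job is handed in, with the robot touching nothing.
It also fails if it takes over 51 s, if anything falls off the work surface, if the arm or the gripper's body presses on something with over 40 N, if the wrist force passes 120 N, or if a joint passes its speed limit or range.

## Robot

A 6-joint arm with a two-finger parallel gripper is mounted at the origin on the work surface. World frame = base frame: x ahead of the robot, y to its left, z up, the work surface at z = 0. Lengths are in mm, angles in rad, forces in N, time in s.
With the tool pointing down it reaches from about 275 to 825 mm from the base axis. Payload 4.9 kg.
Tool frame: the origin (TCP) lies at the very end of the fingers, on their centre line; the grasp point (between the pads) lies 19 mm behind it; z points along the fingers, y is the line along which they close (so a half turn about z gives the same grasp; the last joint's range is limited). The gripper opens to 85 mm and grips with 20 to 120 N. Pads are 22 mm wide; open, the fingers measure 114 mm over their backs; the gripper's body (76 mm by 85 mm) begins 54 mm behind the grasp point. The pads swing forward as they close: fully open they stand 13 mm farther back than shut.
Start: joints at [1.02, 0.326, -0.193, 1.052, 0, 1.437], TCP at [222.657, 502.934, 231.281] pointing down, gripper open.
Joint ranges: [-2.65, 2.65], [-0.97, 1.79], [-1.3, 1.35], [-1.93, 2.1], [-1.47, 1.37], [-3.14, 3.14]. Speed limits (rad/s): [2.57, 2.57, 3.14, 3.14, 3.14, 3.14].

## Interface

Orientations are given as a unit quaternion [w, x, y, z].
In Python, from workcell import env, snapshot, camera_info gives the robot as it stands. The module is installed in compiled form; this text tells all that it offers.
- The arm moves only by the tool jog_arm, never from a script. Its argument "rows" is a list of rows, each a list of 3 entries, a list of its own where there are three numbers: the shift along the world's x, y, z as a fraction of full scale, then the turn, a rotation vector about the world's x, y, z as a fraction of full scale, then the gripper's target within -1 to 1 (shut at 1, half-way at 0, fully open at -1). A call has 1 to 20 rows; each row shifts and turns the commanded pose from where the row before left it; what a row does not reach is not made up. Full scale, the value 1, is 0.4 m for a shift and pi rad for a turn. A row lasts 1/12 s, in which the tool goes at most 41.7 mm and 7.16 degrees, less where a joint would pass 70% of its speed; a pose out of reach is approached as far as the arm can. A call with a number of a shift or a turn outside -1 to 1 is refused whole. A call with a gripper value outside its range is refused whole. The fingers move at their own pace and stop on an object; the grip force is fixed at half the most. Time passes only in rows, so rows that do not move let the fingers close. It gives the time, the measured TCP pose, the force, the opening and the grip force at its end, in the units of the state.
- env.read_state(): the state, without advancing time (a new reading comes with each control period).
- snapshot(name): name is "side" or "top" or "wrist"; returns the picture (384x512x3 uint8, red, green, blue); there is no depth.
- camera_info(name): a dict with "camera_matrix" (3x3 intrinsics, pixels), "R" (3x3) and "t" (3): a world point X has camera coordinates R X + t. Camera axes: x right, y down, z forward; pixel columns grow to the right and rows downward; lengths in mm; the calibration is good to about 2 mm. A picture is of the moment at which its call begins: read the wrist's pose just before it. camera_info takes no time and is no camera call; for the wrist camera it gives the pose at the moment of the call.
- env.job_done(): hands the job in; it is judged then, once.
The state is a dict: "time_s": time; "joint_positions": joint angles; "joint_velocities": joint speeds; "effort": joint torques, N m; "tool_pos": TCP position; "eef_rot": TCP orientation; "contact_force": force on the tool from outside, world axes, zero at the start; "ft_torque": the same for the moment, N m; "width": finger opening in mm; "finger_force": force on a finger pad.
Only numpy, scipy, OpenCV 4.12 (cv2) and the standard library are available. Lean on these libraries where they do the work, as an engineer would, in place of code of your own. Each camera call takes 0.05 s, during which the arm holds its last target. There are 200 camera calls.

## Working session

There is one attempt and no reset: what is moved stays moved. The work goes in short steps, Python scripts to look and compute and a tool call to move; the robot and the scene stay as the last step left them, time stands still between calls to the robot, and variables do not carry over. Pictures are saved under pics/ and viewed, at most 10 in all, crops included, and the job is handed in when it is done.

Besides the shell and the picture viewer there is one more tool, called after "Emit:" as a command line: name --argument value ..., lists and objects as JSON in quotes. jog_arm: Moves the arm, as the interface text tells. Shift numbers are shares of 0.4 m and turn numbers shares of pi rad, none past 1 either way. Its arguments: {"type":"object","properties":{"rows":{"type":"array","items":{"type":"array"}}},"required":["rows"]}

```bash
mkdir -p pics
python3 - <<'E'
from workcell import env,snapshot,camera_info
import cv2,numpy as np
for n in ("top","side"):
    im=snapshot(n); cv2.imwrite(f"pics/{n}0.png",im[:,:,::-1])
    c=camera_info(n); print(n,np.round(c["camera_matrix"],1).tolist(),np.round(c["R"],4).tolist(),np.round(c["t"],1).tolist())
a=cv2.imread("pics/top0.png")
cv2.imwrite("pics/top0b.png",cv2.resize(a,(800,600),interpolation=cv2.INTER_CUBIC))
s=env.read_state(); print(s["time_s"],s["tool_pos"],s["eef_rot"],s["width"])
E
```

```text
top [[387.7, 0.0, 251.7], [0.0, 387.7, 184.3], [0.0, 0.0, 1.0]] [[0.0858, -0.9963, -0.0013], [-0.9732, -0.0835, -0.2143], [0.2134, 0.0197, -0.9768]] [-138.7, 517.6, 806.0]
side [[349.8, 0.0, 254.7], [0.0, 349.8, 193.5], [0.0, 0.0, 1.0]] [[-0.811, -0.585, 0.0055], [-0.3472, 0.4737, -0.8094], [0.4708, -0.6584, -0.5873]] [335.8, 282.7, 531.6]
0.1 [222.38940693 502.45367306 230.58316091] [-2.65696368e-04  2.06933623e-01  9.78354669e-01 -7.38779601e-04] 85.4870927063376
```

View pics/top0b.png

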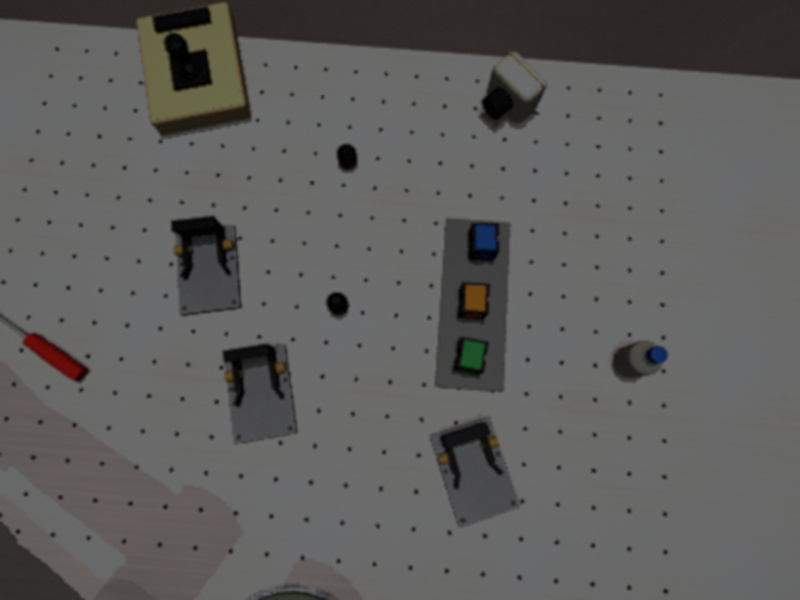

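View pics/side0.png

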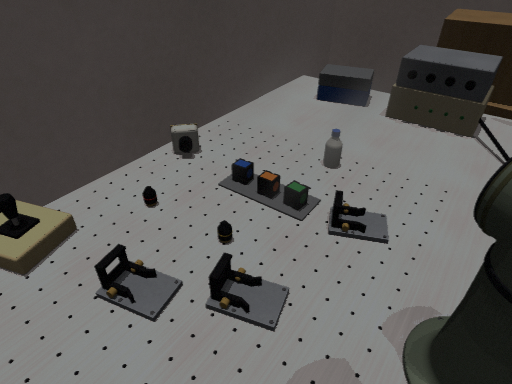

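The top picture (800x600 scale) shows the blue cube at (484,238), orange at (474,298) and green at (473,354). Three things look like the bay: (207,265), (260,392) and (475,470). The one at (207,265) has the largest y, so it should be the one meant. I'll check its numbers and look at an enlarged crop.

```bash
cat > h.py <<'E'
import cv2,numpy as np
from workcell import env,snapshot,camera_info
def ray(c,uv,z):
    K,R,t=[np.array(c[k]) for k in("camera_matrix","R","t")]
    d=R.T@np.linalg.inv(K)@[*uv,1]; o=-R.T@t
    return o+d*(z-o[2])/d[2]
def proj(c,X):
    K,R,t=[np.array(c[k]) for k in("camera_matrix","R","t")]
    p=K@(R@np.array(X)+t); return p[:2]/p[2]
HUE={"blue":(100,125),"green":(45,80),"orange":(8,22)}
def blob(im,col,amin=20):  # im RGB
    h=cv2.cvtColor(im,cv2.COLOR_RGB2HSV); lo,hi=HUE[col]
    m=cv2.inRange(h,(lo,130,60),(hi,255,255))
    n,l,s,c=cv2.connectedComponentsWithStats(m)
    return [(s[i],c[i],cv2.minAreaRect(np.argwhere(l==i)[:,::-1].astype(np.float32))) for i in range(1,n) if s[i][4]>amin]
E
python3 - <<'E'
from h import *
c=camera_info("top"); a=cv2.imread("pics/top0.png"); im=a[:,:,::-1].copy()
for col in HUE:
    for s,ct,r in blob(im,col): print(col,s,ct.round(1),ray(c,ct,56).round(1), r)
f=.64
for n,u in dict(bay1=(207,265),bay2=(260,392),bay3=(475,470),objA=(338,304),objB=(347,157)).items(): print(n,ray(c,np.array(u)*f,12).round())
g=np.clip(a.astype(float)*1.8,0,255).astype(np.uint8)
A=cv2.resize(g[125:215,95:170],None,fx=6,fy=6,interpolation=cv2.INTER_CUBIC)
B=cv2.resize(g[130:220,275:335],None,fx=5.5,fy=6,interpolation=cv2.INTER_CUBIC)
cv2.imwrite("pics/crop1.png",np.hstack([A,B]))
E
```

```text
blue [304 144  13  16 186] [310.5 151.2] [ 615.3 -219.9   56. ] ((310.0, 151.5), (15.0, 12.0), 90.0)
blue [417 222  10  10  81] [421.3 226.3] [ 466.  -468.5   56. ] ((421.5, 226.5), (9.0, 9.0), 90.0)
green [295 218  15  18 206] [301.9 226.5] [ 443.3 -210.5   56. ] ((301.91888427734375, 226.4864959716797), (12.494322776794434, 16.111101150512695), 9.462323188781738)
orange [143 154   5   5  24] [145.1 155.9] [572.3 152.   56. ] ((145.0, 156.0), (4.0, 4.0), 90.0)
orange [298 182  13  17 214] [304. 190.] [ 524.6 -210.4   56. ] ((304.0, 190.0), (16.0, 12.0), 90.0)
orange [176 232   6   6  30] [178.8 234.4] [403.5  53.7  56. ] ((178.5, 234.5), (5.0, 5.0), 90.0)
orange [144 238   5   6  22] [146.2 240.2] [385.1 122.3  56. ] ((146.30001831054688, 240.1000213623047), (4.919349670410156, 4.0249223709106445), 63.43495178222656)
orange [313 280   6   6  26] [315.2 282.5] [ 328.  -245.2   56. ] ((315.1499938964844, 282.4499816894531), (5.375871658325195, 4.427187919616699), 71.56504821777344)
orange [281 290   6   7  31] [283.5 293.3] [ 300.4 -180.3   56. ] ((283.6000061035156, 293.2000427246094), (5.366562843322754, 5.366563320159912), 63.43495178222656)
bay1 [548. 190.  12.]
bay2 [367.  86.  12.]
bay3 [ 286. -230.   12.]
objA [506. -13.  12.]
objB [741.  -2.  12.]
```

View pics/crop1.png

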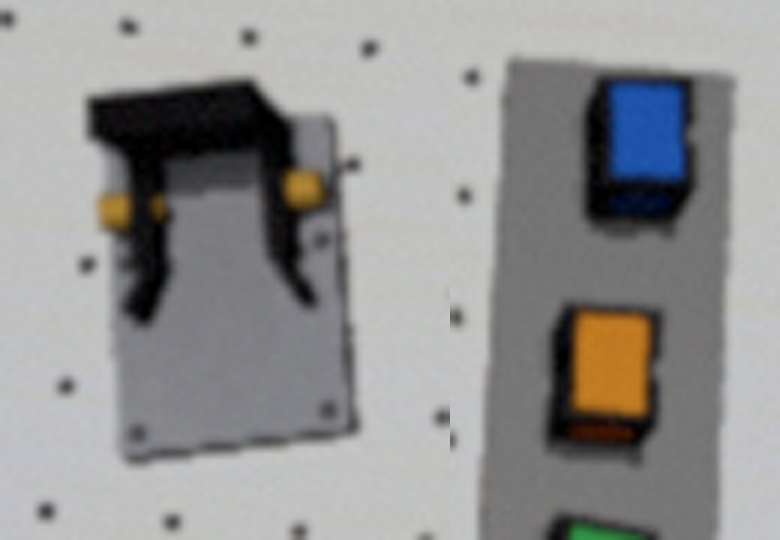

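The crop confirms the bay at about (548,190) mm: push direction roughly +x, bridge at the far end. The other look-alikes lie at y=86 and y=-230, so this is the farthest left. The blue cube is the farthest in its row. On the way to it I'll stop above the bay and look with the wrist camera.

Run:
```python
from h import *
c=camera_info("top")
for z,pts in((12,[(125,452),(355,428),(107,150),(333,115)]),):
    P=[ray(c,np.array(p)/6+[95,125],z)[:2] for p in pts]; print(np.round(P,1).tolist())
    for a,b in((0,2),(1,3),(1,0)): d=P[b]-P[a]; print(np.degrees(np.arctan2(d[1],d[0])),np.hypot(*d))
P=[ray(c,np.array([(u-450)/5.5+275,v/6+130]),56) for u,v in[(608,80),(688,82),(685,182),(608,182)]]
print(np.round(P,1).tolist(),np.mean(P,0))
s=env.read_state(); w=camera_info("wrist"); R=np.array(w["R"]); o=-R.T@np.array(w["t"])
print("wrist cam pos",o.round(1),"fwd",R[2].round(3),"right",R[0].round(3),np.round(w["camera_matrix"],0).tolist())
```

```text
[[472.2, 217.8], [489.1, 130.5], [592.2, 244.5], [614.3, 157.0]]
12.55017178695013 122.97791610786103
11.939577700034702 127.98286995034569
100.99742743652489 88.93079958366272
[[632.6, -203.6, 56.0], [634.7, -236.6, 56.0], [595.2, -237.3, 56.0], [592.5, -205.8, 56.0]] [ 613.77539622 -220.80701473   56.        ]
wrist cam pos [162.7 531.6 372.6] fwd [ 0.24  -0.109 -0.965] right [ 0.404  0.915 -0.002] [[306.0, 0.0, 251.0], [0.0, 306.0, 190.0], [0.0, 0.0, 1.0]]
```

Emit:
jog_arm --rows '[[[0.058,-0.067,0],[0,0,0.0167],-1],[[0.058,-0.067,0],[0,0,0.0167],-1],[[0.058,-0.067,0],[0,0,0.0167],-1],[[0.058,-0.067,0],[0,0,0.0167],-1],[[0.058,-0.067,0],[0,0,0.0167],-1],[[0.058,-0.067,0],[0,0,0.0167],-1],[[0.058,-0.067,0],[0,0,0.0167],-1],[[0.058,-0.067,0],[0,0,0.0167],-1],[[0.058,-0.067,0],[0,0,0.0167],-1],[[0.058,-0.067,0],[0,0,0.0167],-1],[[0.058,-0.067,0],[0,0,0.0167],-1],[[0.058,-0.067,0],[0,0,0.0167],-1],[[0,0,0],[0,0,0],-1]]'

```text
time_s: 1.18
tool_pos: [504.9, 176.9, 230.9]
eef_rot: [0.001, -0.104, 0.995, -0.001]
contact_force: [0.6, 0.6, 0.0]
width: 85.5
finger_force: 0.0
```

```bash
cat >> h.py <<'E'
def shot(n,name):
    import json
    c=camera_info(n); im=snapshot(n); cv2.imwrite(f"pics/{name}.png",im[:,:,::-1])
    json.dump({k:np.array(v).tolist() for k,v in c.items()if k in("camera_matrix","R","t")},open(f"pics/{name}.json","w"))
    return c,im
def yaw():
    q=env.read_state()["eef_rot"]; w,x,y,z=q
    return np.degrees(np.arctan2(1-2*(x*x+z*z),2*(x*y-w*z)))  # of tool y
E
python3 - <<'E'
from h import *
c,im=shot("wrist","w1"); s=env.read_state(); print(s["time_s"],s["tool_pos"],yaw(),s["joint_positions"])
cv2.imwrite("pics/w1b.png",np.clip(cv2.resize(im[:,:,::-1],(800,600),interpolation=cv2.INTER_CUBIC)*1.6,0,255).astype(np.uint8))
E
```

```text
1.2333 [502.74671248 178.91429449 230.72762607] 101.89771551484569 [ 2.03732837e-01  2.96555460e-01 -2.36006283e-01  1.03847063e+00
 -3.45520132e-04 -3.92139019e-03]
```

View pics/w1b.png

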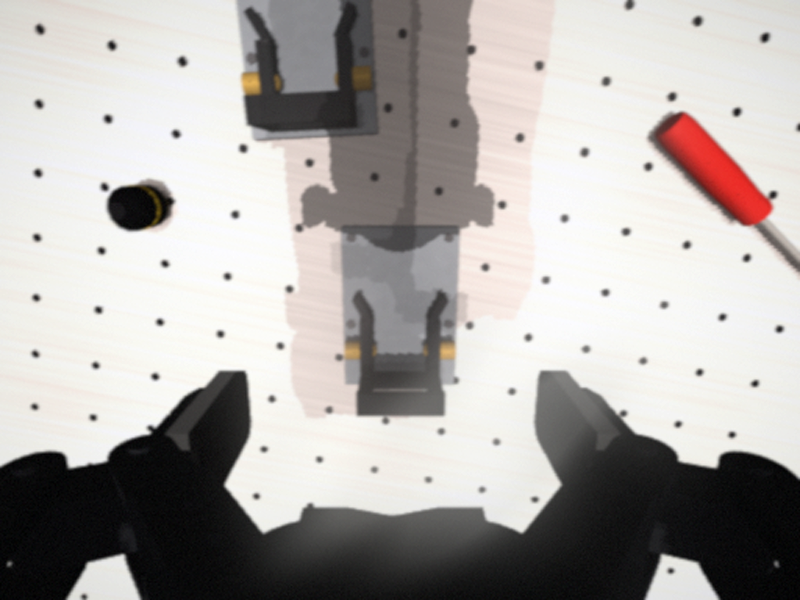

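The wrist picture shows the bay's plate at (342–460, 227–384) with the bridge at (400,400). The yellow-banded objective is at (138,207). I'll enlarge the bay for exact edges.

Run:
```python
import cv2,numpy as np
a=cv2.imread("pics/w1.png"); g=a[138:272,208:304]
g=np.clip((g.astype(float)/255)**.7*255,0,255).astype(np.uint8)
# also: rotate to fit 800x600
g=cv2.resize(np.rot90(g),None,fx=5.8,fy=5.8,interpolation=cv2.INTER_CUBIC)
for i in range(0,g.shape[1],58): g[:6,i]=(0,0,255)
for i in range(0,g.shape[0],58): g[i,:6]=(0,0,255)
cv2.imwrite("pics/w1c.png",g);print(g.shape)
```

```text
(557, 777, 3)
```

View pics/w1c.png

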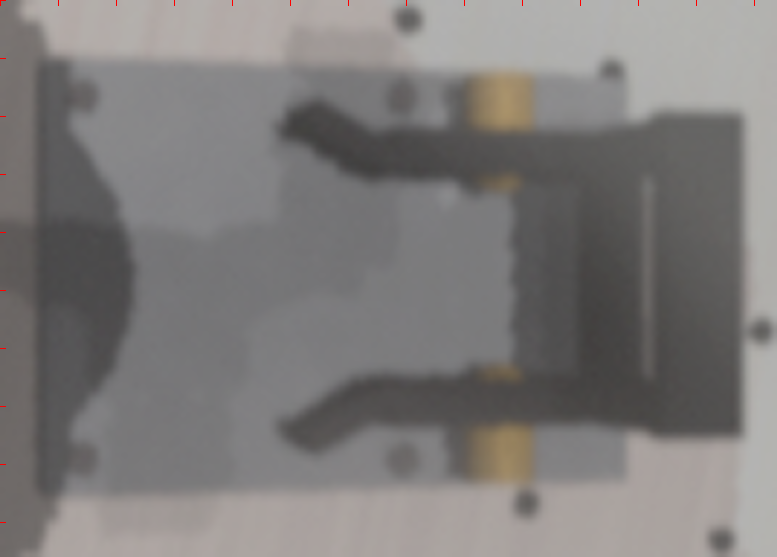

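Run:
```python
from h import *
import json
c=json.load(open("pics/w1.json"))
P=lambda x,y,z=12: ray(c,(304-y/5.8-.5,138+x/5.8-.5),z)[:2]
Q={k:P(*v) for k,v in dict(s1=(84,96),s2=(84,460),s3=(402,97),s4=(402,461),nl=(42,60),nr=(42,494),fl=(626,78),fr=(626,482)).items()}
for k,v in Q.items(): print(k,v.round(1))
A=lambda a,b:(np.degrees(np.arctan2(*(b-a)[::-1])),np.hypot(*(b-a)))
print("edges",A(Q["nl"],Q["fl"]),A(Q["nr"],Q["fr"]),"screw",A(Q["s1"],Q["s3"]),A(Q["s2"],Q["s4"]),"wid",A(Q["nr"],Q["nl"]),A(Q["fr"],Q["fl"]),A(Q["s2"],Q["s1"]),A(Q["s4"],Q["s3"]))
n=(Q["nl"]+Q["nr"])/2; f=(Q["fl"]+Q["fr"])/2; print("near",n,"far",f,A(n,f),"screwmid",(Q["s1"]+Q["s2"])/2,(Q["s3"]+Q["s4"])/2)
a=np.radians(A(n,f)[0]); d=np.array([np.cos(a),np.sin(a)]); ctr=(n+f)/2
print("yaw",np.degrees(a),"ctr",ctr,"home",ctr+30*d,"shelf",ctr-36*d)
# wall ends/inner edges at wall top z=30
for k,v in dict(wl=(450,180),wr=(450,378)).items(): print(k,P(*v,12).round(1))
for k,v in dict(bl=(742,112),br=(742,438)).items(): print(k,P(*v,71).round(1))
```

```text
s1 [482.7 216.6]
s2 [498.1 144. ]
s3 [549.1 232.6]
s4 [565.3 156.3]
nl [472.9 221.7]
nr [491.1 135.7]
fl [599.  249.1]
fr [617.7 161.4]
edges (np.float64(12.257301364886073), np.float64(129.0606837665276)) (np.float64(11.49934264938994), np.float64(129.18569410713664)) screw (np.float64(13.541557489513774), np.float64(68.25779720140319)) (np.float64(10.42852609032341), np.float64(68.31296612071473)) wid (np.float64(101.96209768204491), np.float64(87.96223563134262)) (np.float64(102.04037639027383), np.float64(89.67064236820349)) (np.float64(101.96727066932279), np.float64(74.2387696612013)) (np.float64(102.00865321567017), np.float64(77.94844195506712))
near [482.02222273 178.68093197] far [608.37780913 205.25788194] (np.float64(11.878138550433146), np.float64(129.1203643273773)) screwmid [490.40424607 180.28658417] [557.17664128 194.46051008]
yaw 11.878138550433146 ctr [545.20001593 191.96940696] home [574.55764369 198.14433144] shelf [509.97086262 184.55949758]
wl [563.4 217.7]
wr [572.3 175.9]
bl [597.7 234.9]
br [610.6 174.6]
```

Emit:
jog_arm --rows '[[[0.018,-0.09,0],[0,0,-0.006],-1],[[0.018,-0.09,0],[0,0,-0.006],-1],[[0.018,-0.09,0],[0,0,-0.006],-1],[[0.018,-0.09,0],[0,0,-0.006],-1],[[0.018,-0.09,0],[0,0,-0.006],-1],[[0.018,-0.09,0],[0,0,-0.006],-1],[[0.018,-0.09,0],[0,0,-0.006],-1],[[0.018,-0.09,0],[0,0,-0.006],-1],[[0.018,-0.09,0],[0,0,-0.006],-1],[[0.018,-0.09,0],[0,0,-0.006],-1],[[0.018,-0.09,0],[0,0,-0.006],-1],[[0,0,0],[0,0,0],-1],[[0,0,0],[0,0,0],-1]]'

```text
time_s: 2.32
tool_pos: [580.0, -215.2, 230.4]
eef_rot: [-0.001, -0.002, 1.0, 0.001]
contact_force: [-0.0, 0.5, 0.9]
width: 85.2
finger_force: 0.0
```

Run:
```python
from h import *
c,im=shot("wrist","w2"); s=env.read_state(); print(s["time_s"],s["tool_pos"],yaw(),s["joint_positions"].round(3) if hasattr(s["joint_positions"],"round") else s["joint_positions"])
for k in ("blue","orange","green"):
  for st,ct,r in blob(im,k,150):
    b=cv2.boxPoints(r); X=np.array([ray(c,p,56)[:2] for p in b]); print(k,st,ct.round(1),"pos",ray(c,ct,56).round(1)); print(X.round(1).tolist())
cv2.imwrite("pics/w2b.png",cv2.resize(im[:,:,::-1],(800,600),interpolation=cv2.INTER_CUBIC))
```

```text
2.3667 [ 579.75069801 -213.80442483  230.56050515] 90.29122694956266 [-4.730e-01  4.550e-01  0.000e+00  1.118e+00  1.000e-03 -4.780e-01]
blue [233 189  27  32 774] [246.4 204.4] pos [ 616.5 -218.1   56. ]
[[600.2, -232.9], [598.2, -205.9], [633.5, -203.3], [635.6, -231.0]]
orange [ 241  100   29   38 1051] [254.8 118.4] pos [ 525.4 -209.6   56. ]
[[507.7, -223.4], [507.6, -195.6], [543.9, -194.9], [544.1, -223.6]]
```

View pics/w2b.png

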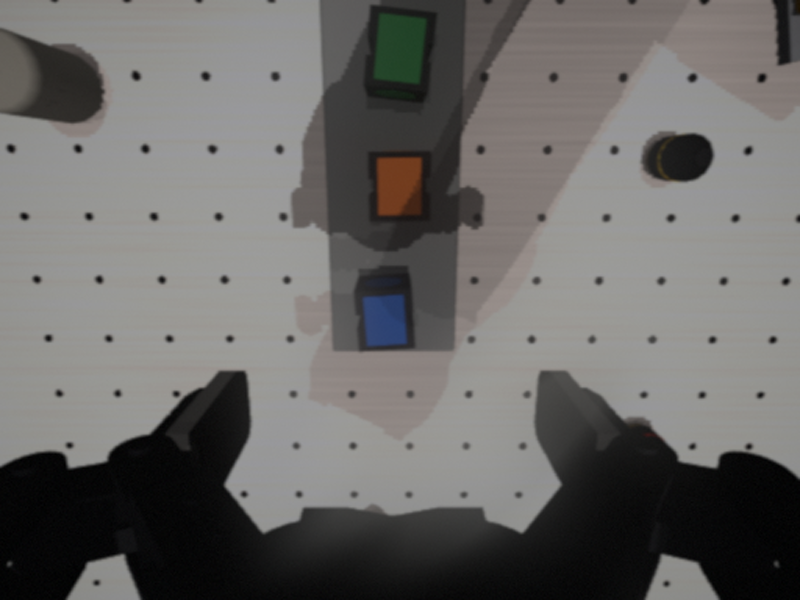

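The blue cube is centred at about (616.7,-218.3), turned about +3.6°. I'll move over it, go down part way and check from near.

Emit:
jog_arm --rows '[[[0.031,-0.004,0],[0,0,0.009],-1],[[0.031,-0.004,0],[0,0,0.0093],-1],[[0.031,-0.004,0],[0,0,0],-1],[[0,0,-0.07],[0,0,0],-1],[[0,0,-0.07],[0,0,0],-1],[[0,0,-0.07],[0,0,0],-1],[[0,0,-0.07],[0,0,0],-1],[[0,0,0],[0,0,0],-1],[[0,0,0],[0,0,0],-1]]'

```text
time_s: 3.12
tool_pos: [616.1, -216.7, 118.2]
eef_rot: [-0.002, -0.033, 0.999, 0.001]
contact_force: [0.3, 0.6, 0.6]
width: 85.5
finger_force: 0.0
```

Run:
```python
from h import *
c,im=shot("wrist","w3"); s=env.read_state(); print(s["time_s"],s["tool_pos"],yaw())
h=cv2.cvtColor(im,cv2.COLOR_RGB2HSV)
for st,ct,r in blob(im,"blue",150):
    b=cv2.boxPoints(r); X=np.array([ray(c,p,56)[:2] for p in b]); print(st,ct.round(1),"pos",ray(c,ct,56).round(1),X.mean(0)); print(X.round(1).tolist())
```

```text
3.1667 [ 617.61717808 -217.85197509  120.18129799] 93.71461357882977
[228 223  37   7 155] [246.2 226.7] pos [ 633.3 -217.1   56. ] [ 632.99198345 -217.24868723]
[[635.6, -230.1], [631.3, -230.2], [630.4, -204.5], [634.7, -204.2]]
```

Run:
```python
from h import *
import json
c=json.load(open("pics/w3.json")); im=cv2.imread("pics/w3.png")[:,:,::-1].copy()
h=cv2.cvtColor(im,cv2.COLOR_RGB2HSV)
m=cv2.inRange(h,(95,100,25),(130,255,255)); n,l,s,ct=cv2.connectedComponentsWithStats(m)
for i in range(1,n):
    if s[i][4]>60:
        r=cv2.minAreaRect(np.argwhere(l==i)[:,::-1].astype(np.float32)); X=np.array([ray(c,p,56)[:2] for p in cv2.boxPoints(r)])
        print(s[i],X.mean(0).round(1),X.round(1).tolist())
```

```text
[229 165  35   8 206] [ 591.  -219.8] [[594.2, -231.2], [589.4, -231.5], [587.9, -208.5], [592.7, -208.1]]
[ 225  180   41   41 1127] [ 613.7 -219.1] [[600.0, -233.7], [598.2, -206.3], [627.3, -204.0], [629.1, -232.4]]
[226 221  39   9 246] [ 632. -218.] [[629.9, -231.7], [628.1, -204.7], [634.2, -204.2], [636.0, -231.4]]
```

The check puts the cube's top at (617,-218.7), within 1.5 mm of the tool. I'll descend and grip.

Emit:
jog_arm --rows '[[[0,-0.002,-0.07],[0,0,0],-1],[[0,0,-0.07],[0,0,0],-1],[[0,0,-0.07],[0,0,0],-1],[[0,0,-0.035],[0,0,0],-1],[[0,0,0],[0,0,0],-1],[[0,0,0],[0,0,0],1],[[0,0,0],[0,0,0],1],[[0,0,0],[0,0,0],1],[[0,0,0],[0,0,0],1],[[0,0,0],[0,0,0],1],[[0,0,0],[0,0,0],1],[[0,0,0],[0,0,0],1],[[0,0,0],[0,0,0],1]]'

```text
time_s: 4.25
tool_pos: [619.2, -221.0, 23.7]
eef_rot: [0.002, -0.031, 1.0, -0.001]
contact_force: [-0.8, 0.7, 6.4]
width: 38.8
finger_force: 61.2
```

Emit:
jog_arm --rows '[[[0,0,0.05],[0,0,0],1],[[0,0,0.08],[0,0,0],1],[[0,0,0.08],[0,0,0],1],[[0,0,0.04],[0,0,0],1],[[-0.0245,0.0917,0],[0,0,0.0042],1],[[-0.0245,0.0917,0],[0,0,0.0042],1],[[-0.0245,0.0917,0],[0,0,0.0042],1],[[-0.0245,0.0917,0],[0,0,0.0042],1],[[-0.0245,0.0917,0],[0,0,0.0042],1],[[-0.0245,0.0917,0],[0,0,0.0042],1],[[-0.0245,0.0917,0],[0,0,0.0042],1],[[-0.0245,0.0917,0],[0,0,0.0042],1],[[-0.0245,0.0917,0],[0,0,0.0042],1],[[-0.0245,0.0917,0],[0,0,0.0042],1],[[-0.0245,0.0917,0],[0,0,0.0042],1],[[0,0,0],[0,0,0],1],[[0,0,0],[0,0,0],1]]'

```text
time_s: 5.67
tool_pos: [509.1, 185.0, 121.8]
eef_rot: [0.0, -0.106, 0.994, -0.0]
contact_force: [0.2, -0.8, -0.6]
width: 39.1
finger_force: 61.0
```

Run:
```python
from h import *
T=[]
for k in range(4):
    c,im=shot("wrist","w4"); s=env.read_state(); T.append([*s["tool_pos"],yaw()])
print(s["time_s"],np.mean(T,0).round(2),s["width"],s["finger_force"],s["contact_force"])
g=np.clip((im[:,:,::-1]/255.)**.7*255,0,255).astype(np.uint8)[90:290,140:380]
g=cv2.resize(g,None,fx=3,fy=3,interpolation=cv2.INTER_CUBIC); cv2.imwrite("pics/w4b.png",g)
```

```text
5.8667 [509.99 182.72 121.6  101.9 ] 38.70105122431436 60.96927970647812 [ 0.04993912 -0.51887002 -1.416638  ]
```

View pics/w4b.png

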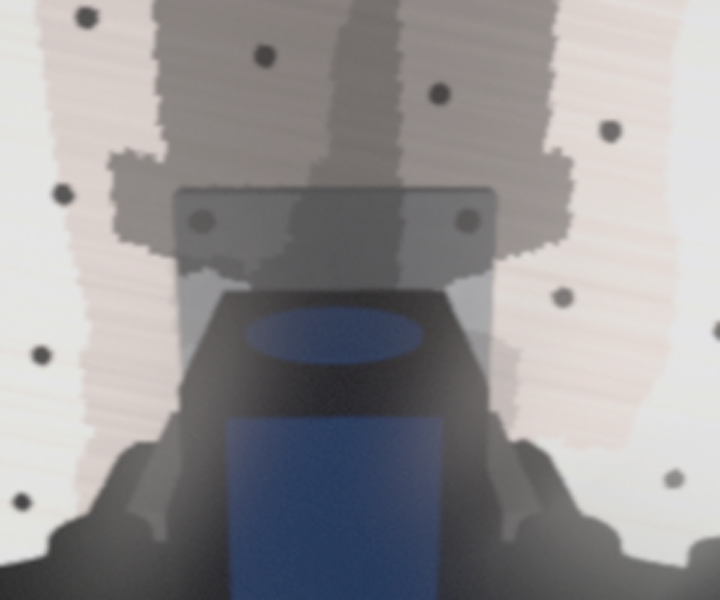

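The held cube's lower rear edge is at (222–443, 292) in the crop and the plate's rear edge at (175–497, 190). I'll compute the lateral and length offset between them.

Run:
```python
from h import *
import json
c=json.load(open("pics/w4.json")); a=np.radians(11.9); d=np.array([np.cos(a),np.sin(a)]); n=np.array([-d[1],d[0]])
P=lambda x,y,z: ray(c,(140+x/3-.33,90+y/3-.33),z)[:2]
tcp=np.array([509.99,182.72])
def rep(k,pts,z):
    X=np.array([P(*p,z) for p in pts]); m=X.mean(0)-tcp; e=X[0]-X[1]; print(k,X.mean(0).round(1),"along",(m@d).round(1),"lat",(m@n).round(1),"len",np.hypot(*e).round(1),"yaw",np.degrees(np.arctan2(e[1],e[0]))-90)
rep("plate rear",[(497,190),(175,190)],12)
rep("screws",[(468,221),(202,221)],12)
rep("cube bottom",[(443,292),(222,292)],106)
rep("cube topblue rear",[(441,416),(227,417)],156)
```

```text
plate rear [481.9 178.4] along -28.3 lat 1.6 len 88.6 yaw 11.895987107469026
screws [490.4 180. ] along -19.7 lat 1.3 len 73.9 yaw 11.899673138587858
cube bottom [486.4 178.7] along -23.9 lat 1.0 len 39.2 yaw 11.908371266636735
cube topblue rear [489.4 179.7] along -20.7 lat 1.3 len 26.9 yaw 12.211872879129771
```

Emit:
jog_arm --rows '[[[0.005,0.002,0],[0,0,0],1],[[0,0,-0.075],[0,0,0],1],[[0,0,-0.075],[0,0,0],1],[[0,0,-0.055],[0,0,0],1],[[0,0,-0.02],[0,0,0],1],[[0,0,-0.005],[0,0,0],1],[[0,0,0],[0,0,0],1],[[0,0,0],[0,0,0],1]]'

```text
time_s: 6.53
tool_pos: [512.5, 183.3, 29.8]
eef_rot: [0.0, -0.103, 0.995, 0.0]
contact_force: [-0.5, -0.2, -1.2]
width: 38.6
finger_force: 61.8
```

Run:
```python
from h import *
T=[]
for k in range(3):
    c,im=shot("side","s5"); s=env.read_state(); T.append([*s["tool_pos"],yaw(),*s["contact_force"]])
print(s["time_s"],np.mean(T,0).round(2),s["width"],s["finger_force"])
```

```text
6.6833 [ 5.1252e+02  1.8359e+02  2.9750e+01  1.0186e+02 -2.6000e-01  1.4000e-01
 -1.2200e+00] 39.27035354897953 61.809019446372986
```

Emit:
jog_arm --rows '[[[0,0,-0.0025],[0,0,0],1],[[0,0,0],[0,0,0],1],[[0,0,-0.0025],[0,0,0],1],[[0,0,0],[0,0,0],1],[[0,0,0],[0,0,0],1]]'

```text
time_s: 7.1
tool_pos: [512.6, 183.8, 29.4]
eef_rot: [0.001, -0.104, 0.995, -0.0]
contact_force: [-3.6, -2.1, 16.0]
width: 39.3
finger_force: 63.7
```

Emit:
jog_arm --rows '[[[0,0,0.002],[0,0,0],1],[[0,0,0],[0,0,0],0.2],[[0,0,0],[0,0,0],-0.5],[[0,0,0],[0,0,0],-1],[[0,0,0],[0,0,0],-1],[[0,0,0],[0,0,0],-1],[[0,0,0],[0,0,0],-1],[[0,0,0.05],[0,0,0],-1],[[0,0,0.075],[0,0,0],-1],[[0,0,0.075],[0,0,0],-1],[[-0.09,-0.0186,0.05],[0,0,0],-1],[[-0.05,-0.0103,0],[0,0,0],0],[[0,0,0],[0,0,0],1],[[0,0,0],[0,0,0],1],[[0,0,0],[0,0,0],1],[[0,0,0],[0,0,0],1],[[0,0,0],[0,0,0],1]]'

```text
time_s: 8.52
tool_pos: [456.5, 172.6, 127.5]
eef_rot: [-0.0, -0.104, 0.995, -0.0]
contact_force: [-0.1, 0.6, -0.3]
width: 12.3
finger_force: 0.0
```

Run:
```python
from h import *
T=[]
for k in range(3):
    c,im=shot("wrist","w6"); s=env.read_state(); T.append([*s["tool_pos"],yaw()])
print(s["time_s"],np.mean(T,0).round(2),s["width"],s["contact_force"])
ct,it=shot("top","t6")
g=np.clip((im[:,:,::-1]/255.)**.7*255,0,255).astype(np.uint8)[180:384,120:392]
g=cv2.resize(g,None,fx=2,fy=2,interpolation=cv2.INTER_CUBIC)
b=np.clip((it[:,:,::-1]/255.)**.7*255,0,255).astype(np.uint8)[125:227,95:215]; b=cv2.resize(b,(240,204)) 
b=np.vstack([b,np.zeros((204,240,3),np.uint8)])
cv2.imwrite("pics/w6b.png",np.hstack([g,b]))
```

```text
8.6667 [456.24 172.52 127.53 101.91] -0.035717392789710485 [-0.07722501  0.43630275  0.23154113]
```

View pics/w6b.png

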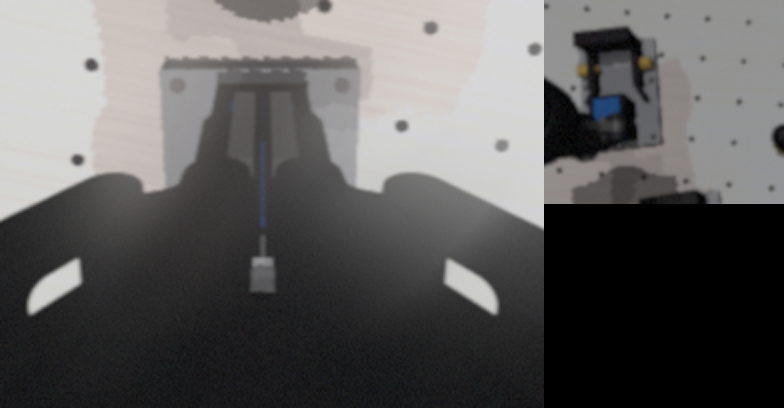

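The cube stands upright on the shelf and the fingers are shut behind it. I'll lower them to about 8 mm above the lane floor and approach.

Emit:
jog_arm --rows '[[[0,0,-0.07],[0,0,0],1],[[0,0,-0.07],[0,0,0],1],[[0,0,-0.07],[0,0,0],1],[[0,0,-0.045],[0,0,0],1],[[0,0,-0.014],[0,0,0],1],[[0.02,0.0042,0],[0,0,0],1],[[0.0125,0.0026,0],[0,0,0],1],[[0.0075,0.0016,0],[0,0,0],1],[[0.0075,0.0016,0],[0,0,0],1],[[0,0,0],[0,0,0],1]]'

```text
time_s: 9.55
tool_pos: [476.7, 176.8, 21.6]
eef_rot: [0.001, -0.104, 0.995, 0.0]
contact_force: [-0.3, 0.1, -0.2]
width: 0.0
finger_force: 0.0
```

Emit:
jog_arm --rows '[[[0.0073,0.00154,0],[0,0,0],1],[[0.0073,0.00154,0],[0,0,0],1],[[0.0073,0.00154,0],[0,0,0],1],[[0.0073,0.00154,0],[0,0,0],1],[[0.0073,0.00154,0],[0,0,0],1],[[0.0073,0.00154,0],[0,0,0],1],[[0.0073,0.00154,0],[0,0,0],1],[[0.0073,0.00154,0],[0,0,0],1],[[0.0073,0.00154,0],[0,0,0],1],[[0.0073,0.00154,0],[0,0,0],1],[[0.0073,0.00154,0],[0,0,0],1],[[0.0073,0.00154,0],[0,0,0],1]]'

```text
time_s: 10.55
tool_pos: [510.2, 184.0, 20.4]
eef_rot: [0.0, -0.104, 0.995, 0.0]
contact_force: [-0.6, -0.4, 1.9]
width: -0.1
finger_force: 0.0
```

Run:
```python
from h import *
T=[]
for k in range(3):
    c,im=shot("side","s7"); s=env.read_state(); T.append([*s["tool_pos"],yaw(),*s["contact_force"]])
print(s["time_s"],np.mean(T,0).round(2))
c,it=shot("top","t7")
e=lambda i:np.clip((i[:,:,::-1]/255.)**.6*255,0,255).astype(np.uint8)
A=cv2.resize(e(im)[230:330,80:200],None,fx=4,fy=4,interpolation=cv2.INTER_CUBIC)
B=cv2.resize(e(it)[125:225,95:175],None,fx=4,fy=4,interpolation=cv2.INTER_CUBIC)
cv2.imwrite("pics/s7b.png",np.hstack([A,B]))
```

```text
10.7 [ 5.1088e+02  1.8410e+02  2.0470e+01  1.0192e+02 -0.0000e+00  5.0000e-02
  5.9000e-01]
```

View pics/s7b.png

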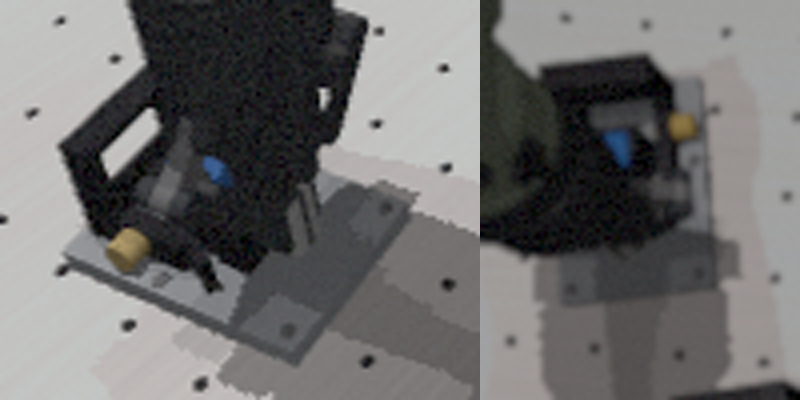

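The cube is upright in the lane's mouth, in line. I'll push it onto the balls.

Emit:
jog_arm --rows '[[[0.0073,0.00154,0],[0,0,0],1],[[0.0073,0.00154,0],[0,0,0],1],[[0.0073,0.00154,0],[0,0,0],1],[[0.0073,0.00154,0],[0,0,0],1],[[0.0073,0.00154,0],[0,0,0],1]]'

```text
time_s: 11.17
tool_pos: [522.3, 186.5, 20.2]
eef_rot: [-0.002, -0.104, 0.995, -0.0]
contact_force: [-4.2, -1.4, 4.9]
width: -0.1
finger_force: 0.0
```

Emit:
jog_arm --rows '[[[0.0049,0.00103,0],[0,0,0],1],[[0.0049,0.00103,0],[0,0,0],1],[[0.0049,0.00103,0],[0,0,0],1],[[0.0049,0.00103,0],[0,0,0],1],[[0.0049,0.00103,0],[0,0,0],1]]'

```text
time_s: 11.58
tool_pos: [534.4, 189.0, 20.4]
eef_rot: [-0.0, -0.104, 0.995, -0.0]
contact_force: [-3.6, -0.4, 3.0]
width: 0.2
finger_force: 0.0
```

Emit:
jog_arm --rows '[[[0.0037,0.0008,0],[0,0,0],1],[[0.0037,0.0008,0],[0,0,0],1],[[0.0037,0.0008,0],[0,0,0],1],[[0.0037,0.0008,0],[0,0,0],1],[[0,0,0],[0,0,0],1]]'

```text
time_s: 12.0
tool_pos: [540.8, 190.5, 20.5]
eef_rot: [0.0, -0.104, 0.995, 0.0]
contact_force: [0.5, 0.0, 1.8]
width: 0.2
finger_force: 0.0
```

Emit:
jog_arm --rows '[[[0.0025,0.0005,0],[0,0,0],1],[[0,0,0],[0,0,0],1],[[0.0025,0.0005,0],[0,0,0],1],[[0,0,0],[0,0,0],1]]'

```text
time_s: 12.33
tool_pos: [541.3, 190.7, 20.3]
eef_rot: [-0.001, -0.104, 0.995, 0.0]
contact_force: [-4.0, -0.3, 3.9]
width: -0.1
finger_force: 0.0
```

The force fell to zero as the balls pulled the cube ahead, and then contact came back. One more small push will confirm the stop.

Emit:
jog_arm --rows '[[[0.0025,0.0005,0],[0,0,0],1],[[0,0,0],[0,0,0],1],[[0,0,0],[0,0,0],1]]'

```text
time_s: 12.58
tool_pos: [541.2, 190.7, 20.2]
eef_rot: [-0.002, -0.104, 0.995, -0.0]
contact_force: [-7.3, -1.2, 6.7]
width: -0.3
finger_force: 0.0
```

Emit:
jog_arm --rows '[[[0.0025,0.0005,0],[0,0,0],1],[[0,0,0],[0,0,0],1],[[0,0,0],[0,0,0],1]]'

```text
time_s: 12.83
tool_pos: [541.2, 190.7, 20.1]
eef_rot: [-0.003, -0.104, 0.995, -0.0]
contact_force: [-8.7, -1.4, 7.8]
width: 0.2
finger_force: 0.0
```

The tool is stalled at a stop while the force rises. I'll back off, rise and look.

Emit:
jog_arm --rows '[[[-0.02,-0.0042,0],[0,0,0],1],[[-0.06,-0.0126,0],[0,0,0],1],[[-0.08,-0.0168,0],[0,0,0],1],[[-0.05,-0.01,0.07],[0,0,0],1],[[0,0,0.08],[0,0,0],1],[[0,0,0.08],[0,0,0],1],[[-0.06,0.02,0.05],[0,0,0],-1],[[-0.07,0.02,0],[0,0,0],-1],[[-0.07,0.02,0],[0,0,0],-1],[[0,0,0],[0,0,0],-1],[[0,0,0],[0,0,0],-1],[[0,0,0],[0,0,0],-1]]'

```text
time_s: 13.83
tool_pos: [381.3, 197.9, 132.7]
eef_rot: [0.001, -0.104, 0.995, 0.0]
contact_force: [1.3, 0.0, -1.2]
width: 72.0
finger_force: 0.0
```

Run:
```python
from h import *
c,im=shot("wrist","w8"); cs,si=shot("side","s8"); ct,it=shot("top","t8"); s=env.read_state(); print(s["time_s"],s["tool_pos"],s["width"],s["contact_force"])
e=lambda i:np.clip((i[:,:,::-1]/255.)**.6*255,0,255).astype(np.uint8)
f=lambda i,r,k:cv2.resize(e(i)[r[0]:r[1],r[2]:r[3]],None,fx=k,fy=k,interpolation=cv2.INTER_CUBIC)
# seated-cube prediction from plate estimate
a=np.radians(11.9); d=np.array([np.cos(a),np.sin(a)]); home=np.array([482,178.6])+95*d; print("home",home)
for z in(62,): print("wrist pred rear top edge",[proj(c,[*(home-22*d+k*np.array([-d[1],d[0]])),62]).round(1) for k in(20,-20)],"top pred",[proj(ct,[*(home+i*d+k*np.array([-d[1],d[0]])),62]).round(1) for i,k in((-22,20),(-22,-20),(22,0))])
u=proj(c,[*home,40]); print("home in wrist",u)
r=[max(0,int(u[1])-55),min(384,int(u[1])+45),int(u[0])-45,int(u[0])+45]; print(r)
A=f(im,r,4);B=f(it,(135,200,100,165),6);C=f(si,(240,320,85,185),4)
W=np.zeros((600,800,3),np.uint8); W[:A.shape[0],:A.shape[1]]=A; W[:390,400:790]=B; C=C[:200]; 
C=f(si,(240,290,85,185),4); W[400:600,0:400]=C; W[400:600,400:800]=f(si,(270,320,85,185),4)
cv2.imwrite("pics/w8b.png",W)
```

```text
13.9833 [381.41375736 197.58784849 132.38047812] 85.82490553013824 [-0.1891992   0.79732507  0.38545141]
home [574.95835358 198.18939761]
wrist pred rear top edge [array([226.5, 383. ]), array([180.6, 382.9])] top pred [array([115.7, 162.7]), array([133.6, 160.6]), array([123.7, 143.1])]
home in wrist [207.92225617 381.22821638]
[326, 384, 162, 252]
```

View pics/w8b.png

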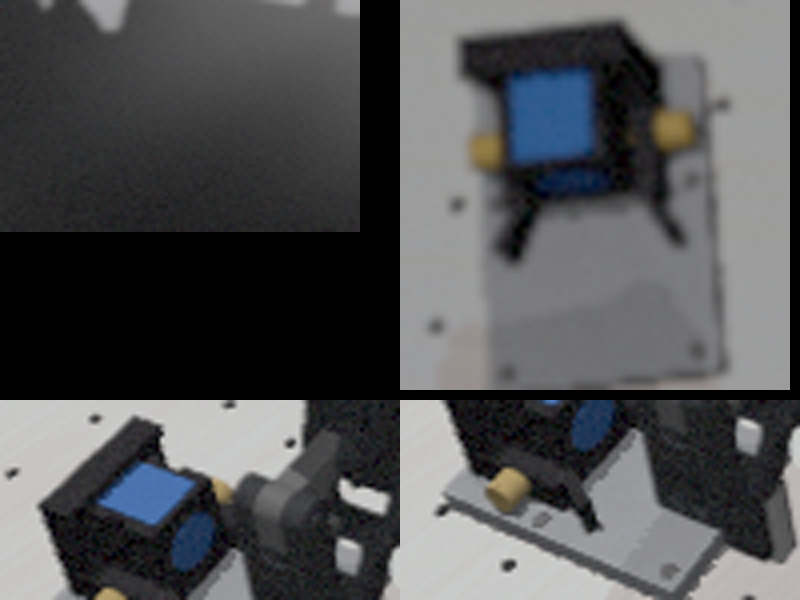

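The top crop shows the cube upright in the lane with its front edge under the bridge (blue top at x 507–592, y 70–162 in the panel). I'll check the seating depth numerically against the bay's own features.

Run:
```python
from h import *
import json
L=lambda n:(json.load(open(f"pics/{n}.json")),cv2.imread(f"pics/{n}.png")[:,:,::-1].copy())
a=np.radians(11.9); d=np.array([np.cos(a),np.sin(a)]); n=np.array([-d[1],d[0]]); home=np.array([575,198.2])
rel=lambda X:np.round([(X[:2]-home)@d,(X[:2]-home)@n],1)
ct,it=L("t8"); cs,si=L("s8")
for nm,c,im in(("top",ct,it),("side",cs,si)):
    print(nm)
    h=cv2.cvtColor(im,cv2.COLOR_RGB2HSV)
    for col,lo,hi,z in(("blue",(95,110,40),(130,255,255),62),("brass",(12,90,50),(26,255,255),24)):
        k,l,s,cc=cv2.connectedComponentsWithStats(cv2.inRange(h,lo,hi))
        for i in range(1,k):
            if s[i][4]<8: continue
            X=ray(c,cc[i],z)
            if np.hypot(*(X[:2]-home))>90: continue
            P=np.argwhere(l==i)[:,::-1]; R=np.array([rel(ray(c,p,z)) for p in P])
            print(col,s[i].tolist(),"rel",rel(X),"along 3/97%",np.percentile(R[:,0],[2,98]),"lat",np.percentile(R[:,1],[2,98]))
# plate rear edge, known at -95, as seen by both cameras now (hand pixels, top crop6)
for p in((490,385),(727,370)): print("top plate rear",rel(ray(ct,((p[0]-400)/6+100-.4,p[1]/6+135-.4),12)))
for p in((702,58),): print("top plate far right corner(+35)",rel(ray(ct,((p[0]-400)/6+100-.4,p[1]/6+135-.4),12)))
for p in((672,598),(722,540),(447,488)): print("side plate",rel(ray(cs,((p[0]-400)/4+85-.4,(p[1]-400)/4+270-.4),12)))
```

```text
top
blue [118, 147, 14, 15, 198] rel [-3.8 -0.6] along 3/97% [-19.718  12.018] lat [-15.412  14.106]
brass [143, 153, 6, 6, 30] rel [ -1.5 -37.4] along 3/97% [-7.126  4.524] lat [-43.684 -31.616]
brass [112, 157, 5, 6, 26] rel [-1.6 36.5] along 3/97% [-7.75  4.75] lat [31.35 40.95]
side
blue [109, 256, 25, 15, 224] rel [-3.  -2.3] along 3/97% [-18.954  12.8  ] lat [-16.7    11.362]
blue [128, 269, 10, 13, 88] rel [-40.1  12. ] along 3/97% [-48.326 -31.674] lat [-0.308 23.804]
brass [138, 260, 5, 6, 20] rel [ -3.  -43.2] along 3/97% [-8.262  3.354] lat [-47.596 -37.794]
brass [107, 287, 10, 11, 62] rel [-1.9 34.5] along 3/97% [-8.978  5.778] lat [26.666 44.246]
top plate rear [-92.5  43.1]
top plate rear [-97.8 -48.4]
top plate far right corner(+35) [ 29.9 -47.1]
side plate [-98.2  45.2]
side plate [-100.3   12. ]
side plate [32.2 40.2]
```

Measured against the brass housings, which mark home, the cube is within about 1 mm of seated. The finger's stall point also gives a rear face at -22 mm. I'll check that the other things haven't moved and hand in.

Run:
```python
from h import *
c=camera_info("top"); im=snapshot("top")
for k in("orange","green"): print(k,[b[1].round(1).tolist() for b in blob(im,k,150)])
a=cv2.imread("pics/top0.png").astype(int); b=im[:,:,::-1].astype(int); D=np.abs(a-b).max(2)
for n,(u,v) in dict(objA=(216,194),objB=(222,100),bottle=(415,228)).items(): print(n,D[v-12:v+13,u-15:u+16].mean().round(1))
print(env.read_state()["contact_force"]); print(env.job_done())
```

```text
orange [[304.0, 190.0]]
green [[301.9, 226.5]]
objA 5.3
objB 5.2
bottle 4.6
[-0.38727721  0.43994462 -0.06892597]
the job is handed in; nothing more can be done
None
```

I set the blue cube on the shelf of the leftmost bay and pushed it past both balls. By force and camera it is seated under the bridge to within about 1 mm, upright and released with nothing else moved, and the job was handed in after about 14 s.

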